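Release the blade insert of a vegetable slicer and let it down with the other finger

TASK

Release the slicer's blade insert: press the release key on its rail with one fingertip, and have the other finger waiting below the insert's end block so that it traps the insert as the spring kicks it out, within its first three centimetres or so. Then, with that finger still under the block, let the insert down the slope gently until it rests on the end buffers - it must never run free, for the ceramic blade would chip. Do not touch the blade, leave the food guard, lemon and ramekin where they are, and finish with the key sprung back up.

Things in the scene. Friction and masses are not known exactly. Their poses are not given: they have to be found in the camera images.
- slicer: Vegetable slicer (mandoline) on a stand, fixed: an open frame of two parallel steel rails, 320 mm long, 128 mm wide over all, sloping 20 degrees; low end, 31 mm high, to the robot; handle loop at the raised end, 150 mm up. Origin on the worktop under its middle; x level towards the raised end, y left, z up. Down the slope is local (-0.940, 0, -0.342), off the bed (-0.342, 0, 0.940).
- channel (a point): Fixed point on the bed, midway between the rails, 60 mm down the slope from block_face as seated. The channel is 92 mm wide between rails that are 18 mm wide (tops 10 mm above the bed, centres 55 mm left and right of this point). Its lower half, below the block, is open down to the worktop: a finger can reach in. Axes as key_top.
- key_top (a point): Middle of the top of the release key; moves with it. A ribbed black key, 30 mm along the rail, 14 mm wide, 8 mm proud of the top of the right-hand rail (right when looking up the slope). Axes: x up the slope, y left, z off the bed.
- release_key (a joint): How far the key is pressed, at right angles to the bed: 0 up, 0.006 m fully down. Its spring takes 2.4 N to start and 4.8 N fully down; past about 4 mm the catch lets the insert go. Left alone, the key springs back up.
- blade_insert (a joint): How far the insert (black plate between the rails, 90 x 130 mm, 0.25 to 0.4 kg) has slid down the slope: 0 seated and caught, 0.090 m resting on its buffers. Two spring pins kick it out with 4 N at first, 2 N at the end of their 22 mm stroke; then its weight alone drives it, with little friction. Left free it runs out in a fraction of a second.
- block_face (a point): Middle of the top edge of the end block's lower face, which the finger stops; moves with the insert. The face is 88 mm wide and reaches from here 34 mm down at right angles to the bed. Seated, this point is 31 mm up the slope from key_top, 10 mm farther off the bed and 55 mm left of it. Axes as key_top.
- block_base (a point): Middle of the end block's lower face where it crosses the bed plane, 28 mm below block_face; moves with the insert. The black end block is a wedge 88 mm wide, 45 mm long, 28 mm high above the bed, upright face down the slope, too wide to grip. At the end of its run it meets rubber buffers that lie only at the sides: the middle 60 mm of the channel stays free for a finger, 65 mm long.
- blade_mid (a point): Middle of the white ceramic blade, 80 x 18 mm, that lies almost crosswise on the insert, 80 mm up the slope from the end block's lower face. Moves with the insert.
- food_guard: The slicer's food guard standing loose beside it: a black disc, 84 mm across, with a knob, 54 mm high. Origin at the middle of its underside.
- lemon: A loose lemon, 71 x 53 x 51 mm, beside the slicer. Origin at the middle of its underside.
- ramekin: A small loose white ramekin, 69 mm across, 42 mm high, beside the slicer. Origin at the middle of its underside.

How it is judged:
On the way:
1. the insert is released and trapped by a finger at its end block within the first 40 mm (value of joint blade_insert between 0.004 and 0.04 m and velocity of joint blade_insert below 0.12 m/s and contact force between the fingers and blade_insert above 0.2 N), for 0.2 s.
At the end, for the whole second after the job is handed in: The insert rests at the end of its slide (within 5 mm of the buffers), the key is up (within 2 mm), and guard, lemon and ramekin are within 20 mm of where they stood (value of joint blade_insert above 0.085 m and velocity of joint blade_insert below 0.01 m/s and value of joint release_key below 0.002 m and distance of each of food_guard, lemon, ramekin from where it was at the start of the episode below 0.02 m); the robot touches nothing.
It fails at once if the insert runs free: faster than 0.2 m/s once it is more than 40 mm out (value of joint blade_insert above 0.04 m and velocity of joint blade_insert above 0.2 m/s).
It fails at once if the fingers touch the blade (contact force between the fingers and blade above 0.5 N).
It fails at once if a bystander is moved or lifted (distance of any of food_guard, lemon, ramekin from where it was at the start of the episode above 0.02 m).
It also fails if it takes over 35 s, if anything falls off the work surface, if the arm or the gripper's body presses on something with over 40 N, if the wrist force passes 120 N, or if a joint passes its speed limit or range.

ROBOT

A 7-joint arm with a two-finger parallel gripper is mounted at the origin on a cart in front of the work surface, level with it; the furniture and walls round the work are solid. World frame = base frame: x ahead of the robot, y to its left, z up, the work surface at z = 0. Lengths are in m, angles in rad, forces in N, time in s.
With the tool pointing down it reaches from about 0.425 to 0.875 m from the base axis. Payload 4.7 kg.
Tool frame: the origin (TCP) lies midway between the tips of the shut fingers; the grasp point (between the pads) lies 19 mm behind it; z points along the fingers, y is the line along which they close (so a half turn about z gives the same grasp; the last joint's range is limited). The gripper opens to 87 mm and grips with 3 to 60 N. Pads are 19 mm wide; open, the fingers measure 117 mm over their backs; the gripper's body (75 mm by 190 mm) begins 51 mm behind the grasp point.
Start: joints at [-1.171, 0.321, -0.07, 1.45, 0.023, 1.371, -0.057], TCP at [0.245, 0.602, 0.188] pointing down, gripper open.
Joint ranges: [-2.86, 2.86], [-0.3, 2.09], [-1.38, 1.24], [0.06, 2.45], [-1.56, 4.7], [0.09, 2.05], [-2.69, 2.69]. Speed limits (rad/s): [2.57, 2.57, 3.14, 3.14, 3.14, 3.14, 3.14].

INTERFACE

Orientations are given as a rotation vector (axis times angle).
In Python, from bench import ctrl gives the robot as it stands.
- The arm moves only by the shell command python3 inch.py FILE [FORCE], which reads ROWS from the file FILE. ROWS is a JSON list of rows, 1 to 20 of them, each written [[dx, dy, dz], turn, opening]: dx, dy, dz in parts of the range, where 1.0 means 600 mm, then a turn about the tool's z in parts of the range, where 1.0 means 4 rad, then the opening from 0.0 (shut) to 1.0 (fully open); each row is the pose to reach, as a shift and turn from the pose commanded when the command began, along the tool's axes at that moment; what a row does not reach only later rows make up. A row lasts 1/10 s, in which the tool goes at most 0.05 m and 0.15 rad, less where a joint would pass 70% of its speed; a pose out of reach is approached as far as the arm can. The fingers move at their own pace and stop on an object; FORCE is the grip in N (left out, the last holds). Time passes only in rows, so rows that do not move let the fingers close. It prints the time, the measured TCP pose, the force, the opening and the grip force at its end. A shift or turn number past 1, either way, is cut back to 1. Input that does not fit is refused with a message, and nothing moves.
- ctrl.get_state(): the state, without advancing time (a new reading comes with each control period).
- ctrl.get_image(name): name is "scene" or "side" or "wrist"; returns the picture (400x640x3 uint8, red, green, blue); there is no depth.
- ctrl.camera_model(name): a dict with "vertical_fov" (degrees; the focal length in pixels is half the picture's height over the tangent of half this angle, whatever the lens; pixels are square), "cx", "cy" (the principal point, pixels), "rvec" (rotation vector, rad) and "tvec" (3), from world to camera coordinates, as OpenCV has them; the wrist camera has in their place "hand_eye" (4x4, takes a point from camera to tool coordinates, whose origin is the TCP and whose axes are the flange's). Camera axes: x right, y down, z forward; pixel columns grow to the right and rows downward; lengths in m; the calibration is good to about 2 mm. A picture is of the moment at which its call begins: read the wrist's pose just before it. camera_model takes no time and is no camera call.
- ctrl.close_job(): hands the job in; it is judged then, once.
The state is a dict: "time": time; "joint_positions": joint angles; "qd": joint speeds; "joint_torque": joint torques, N m; "position": TCP position; "tool_rot": TCP orientation; "ft_force": force on the tool from outside, world axes, zero at the start; "torque": the same for the moment, N m; "grip_width": opening from 0.0 (shut) to 1.0 (fully open); "grip_force": force on a finger pad.
Only numpy, scipy, OpenCV 4.12 (cv2) and the standard library are available. Lean on these libraries where they do the work, as an engineer would, in place of code of your own. Each camera call takes 0.05 s, during which the arm holds its last target. There are 200 camera calls.

## Working session

There is one attempt and no reset: what is moved stays moved. The work goes in short steps, Python scripts to look and compute and a shell command to move; the robot and the scene stay as the last step left them, time stands still between calls to the robot, and variables do not carry over. Pictures are saved under pics/ and viewed, at most 10 in all, crops included, and the job is handed in when it is done.

```bash
ls; mkdir -p pics; python3 - <<'E'
from bench import ctrl
import cv2
s=ctrl.get_state(); print(s)
for n in ["scene","side","wrist"]:
    print(n,ctrl.camera_model(n)); cv2.imwrite(f"pics/{n}0.png",ctrl.get_image(n)[:,:,::-1])
E
```

```text
bench.py
inch.py
pics
{'time': 0.0, 'joint_positions': array([-1.17088964,  0.32185161, -0.0700724 ,  1.45168758,  0.02257235,
        1.3707776 , -0.05686403]), 'qd': array([ 0.00129072, -0.00096417,  0.0006607 , -0.00025141,  0.00233826,
        0.00100187, -0.00028347]), 'joint_torque': array([-1.40545239e-04, -4.91289890e+01, -4.04150113e-01, -3.12534034e+01,
       -6.40116166e-02,  4.34664753e-02,  1.65463734e-04]), 'position': array([0.24441172, 0.60162647, 0.18663657]), 'tool_rot': array([-6.02138307e-01, -3.08304266e+00,  3.00711186e-03]), 'ft_force': array([ 0.24653851, -0.67680536,  0.52694331]), 'torque': array([ 0.02069627, -0.02413004,  0.02212141]), 'grip_force': 0.0, 'grip_width': 0.9984076747457127}
scene {'vertical_fov': 53.913519394817726, 'cx': 317.36196726742514, 'cy': 200.88233030474788, 'rvec': array([ 2.12435052, -1.14659454,  0.44925625]), 'tvec': array([-0.24493031,  0.4050817 ,  0.59211708])}
side {'vertical_fov': 47.81398270623967, 'cx': 319.2972137639556, 'cy': 198.68760537943965, 'rvec': array([ 0.06771001,  2.66059087, -1.59561191]), 'tvec': array([0.54649791, 0.05616431, 0.97700745])}
wrist {'vertical_fov': 69.79898366067061, 'cx': 319.77330106462654, 'cy': 198.65320761838885, 'hand_eye': array([[-2.85658925e-04, -9.66903694e-01, -2.55141462e-01,
         7.01156467e-02],
       [ 9.99999373e-01, -5.52545397e-04,  9.74359234e-04,
        -6.17890315e-04],
       [-1.08308878e-03, -2.55141024e-01,  9.66903245e-01,
        -1.95928801e-01],
       [ 0.00000000e+00,  0.00000000e+00,  0.00000000e+00,
         1.00000000e+00]])}
```

View pics/scene0.png

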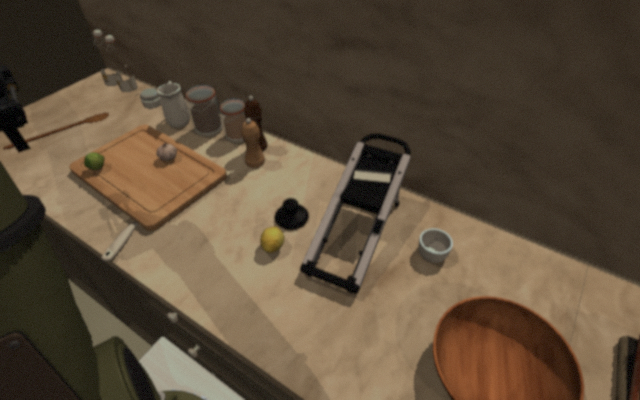

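View pics/side0.png

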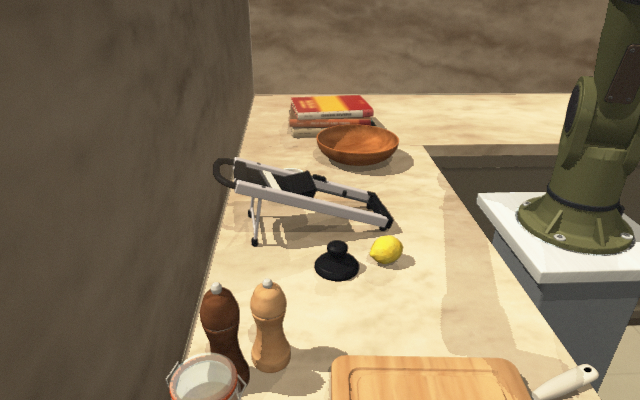

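The scene and side views show the slicer mid-worktop. In the scene view its low end is at about (330,275), the handle at (385,145) and the key at about (379,226). The guard is at (291,215) and the lemon at (272,238), both on its left; the ramekin is on its right at (435,245).

```bash
cat > h.py <<'E'
import numpy as np, cv2
from bench import ctrl
from scipy.spatial.transform import Rotation as R
def cam(n, s=None):
    m=ctrl.camera_model(n); f=200/np.tan(np.radians(m['vertical_fov']/2))
    K=np.array([[f,0,m['cx']],[0,f,m['cy']],[0,0,1]])
    if n!='wrist':
        return K,R.from_rotvec(m['rvec']).as_matrix(),np.array(m['tvec'])
    T=np.eye(4);T[:3,:3]=R.from_rotvec(s['tool_rot']).as_matrix();T[:3,3]=s['position']
    I=np.linalg.inv(T@m['hand_eye']); return K,I[:3,:3],I[:3,3]
def proj(C,X):
    K,r,t=C; p=(np.atleast_2d(X)@r.T+t)@K.T; return p[:,:2]/p[:,2:]
def onz(C,uv,z):
    K,r,t=C; d=r.T@np.linalg.inv(K)@[*uv,1]; c=-r.T@t; return c+d*(z-c[2])/d[2]
def slicer(x,y,yaw,P):  # local -> world
    return R.from_euler('z',yaw).apply(P)+[x,y,0]
E
python3 - <<'E'
from h import *
C=cam('scene')
for n,uv,z in [('lowL',(305,268),.03),('lowR',(354,288),.03),('hiL',(357,145),.145),('hiR',(408,157),.145),('key',(379,226),.09),('lemon',(272,238),.02),('guard',(291,220),0),('ram',(435,245),.03)]:
    print(n,onz(C,uv,z).round(3))
s=ctrl.get_state();print(R.from_rotvec(s['tool_rot']).as_matrix().round(3))
E
```

```text
lowL [0.406 0.006 0.03 ]
lowR [ 0.42  -0.102  0.03 ]
hiL [0.687 0.051 0.145]
hiR [ 0.71  -0.066  0.145]
key [ 0.541 -0.088  0.09 ]
lemon [0.437 0.118 0.02 ]
guard [0.517 0.126 0.   ]
ram [ 0.607 -0.194  0.03 ]
[[-0.927  0.376 -0.   ]
 [ 0.376  0.927 -0.001]
 [-0.    -0.001 -1.   ]]
```

Careful with the scale: shifts go in shares of 600 mm and turns go in shares of 4 rad. That gives: -0.49 m is -0.8167, -0.474 m is -0.79, -0.54 rad is -0.135.

```bash
echo '[[[0,0,-0.1083],0,1],[[-0.25,-0.2667,-0.1083],-0.0375,1],[[-0.25,-0.2667,-0.1083],-0.0375,1],[[-0.25,-0.2667,-0.1083],-0.075,1],[[-0.25,-0.2667,-0.1083],-0.075,1],[[-0.5333,-0.55,-0.1083],-0.075,1],[[-0.5333,-0.55,-0.1083],-0.135,1],[[-0.5333,-0.55,-0.1083],-0.135,1],[[-0.5333,-0.55,-0.1083],-0.135,1],[[-0.79,-0.8167,-0.1083],-0.135,1],[[-0.79,-0.8167,-0.1083],-0.135,1],[[-0.79,-0.8167,-0.1083],-0.135,1],[[-0.79,-0.8167,-0.1083],-0.135,1],[[-0.79,-0.8167,-0.1083],-0.135,1],[[-0.79,-0.8167,-0.1083],-0.135,1],[[-0.79,-0.8167,-0.1083],-0.135,1],[[-0.79,-0.8167,-0.1083],-0.135,1],[[-0.79,-0.8167,-0.1083],-0.135,1],[[-0.79,-0.8167,-0.1083],-0.135,1],[[-0.79,-0.8167,-0.1083],-0.135,1]]' > next.json && python3 inch.py next.json
python3 - <<'E'
from h import *
s=ctrl.get_state(); im=ctrl.get_image('wrist'); cv2.imwrite('pics/w1.png',im[:,:,::-1])
np.save('s1.npy',s,allow_pickle=True); print(s['time'],s['position'],s['tool_rot'])
E
```

```text
time: 2.15
position: [0.4992, -0.0288, 0.2528]
tool_rot: [-0.246, 3.132, 0.0]
ft_force: [0.7, 0.0, 0.4]
grip_width: 0.994
grip_force: 0.0
2.15 [ 0.49922339 -0.02882982  0.25276493] [-2.45740186e-01  3.13190468e+00  4.90401030e-04]
```

View pics/w1.png

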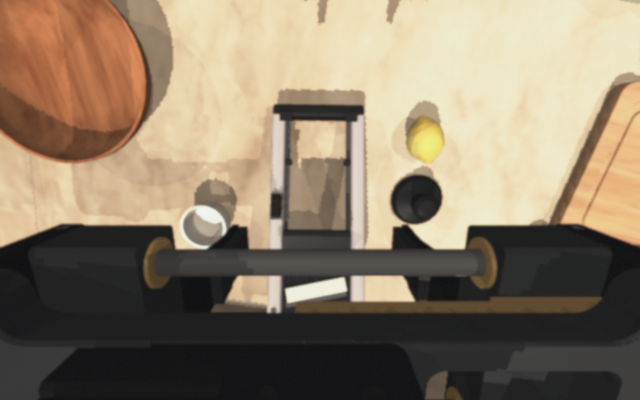

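The wrist view looks straight at the slicer, with image up towards the robot. The low end bar is at about y=110, the rails at x≈277 and 358, the key at (276,206) and the block's lower edge at y≈232. Next I'll enlarge it.

```bash
python3 - <<'E'
import cv2,numpy as np
im=cv2.imread('pics/w1.png')[95:245,255:385]
a=cv2.resize(im,None,fx=4,fy=4,interpolation=cv2.INTER_CUBIC)
s=cv2.imread('pics/scene0.png')[125:300,295:420]
b=cv2.resize(s,None,fx=2.2,fy=2.2,interpolation=cv2.INTER_CUBIC)
o=np.zeros((600,800,3),np.uint8);o[:,:520]=a;o[:385,525:800]=b[:385,:275]
o=np.clip(o.astype(float)*1.5,0,255).astype(np.uint8)
cv2.imwrite('pics/c1.png',o)
E
```

```text
(no output)
```

View pics/c1.png

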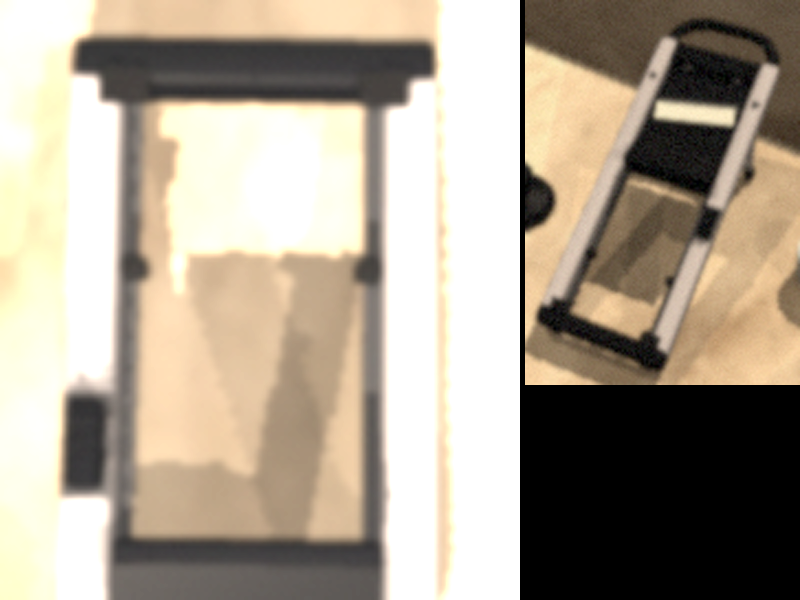

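```bash
cat > fit.py <<'E'
from h import *
from scipy.optimize import least_squares
s1=np.load('s1.npy',allow_pickle=True).item()
W=cam('wrist',s1);S=cam('scene')
c,sn=np.cos(np.radians(20)),np.sin(np.radians(20))
def wp(p,P):  # slope coords rel key_top -> world
    P=np.atleast_2d(P); L=np.c_[P[:,0]*c-P[:,2]*sn,P[:,1],P[:,0]*sn+P[:,2]*c]
    return R.from_euler('z',p[3]).apply(L)+p[:3]
mm=1e-3*np.array([[-15,-7,0],[-15,7,0],[15,-7,0],[15,7,0],[31,11,10],[31,99,10]])
ow=np.array([[271.2,194],[281.2,194],[270.7,218.2],[280.7,218.2],[283.2,233.7],[350.7,233.7]])
ms=1e-3*np.array([[0,0,0],[31,11,10],[31,99,10]])
os_=np.array([[378.2,225],[375.9,211.4],[341.8,195.5]])
def res(p): return np.r_[(proj(W,wp(p,mm))-ow).ravel(),(proj(S,wp(p,ms))-os_).ravel()]
if __name__=='__main__':
    r=least_squares(res,[.55,-.09,.09,.15],loss='soft_l1')
    print(r.x.round(4),np.degrees(r.x[3])); print(res(r.x).reshape(-1,2).round(1))
    p=r.x; np.save('p.npy',p)
    print('face',wp(p,[[.031,.055,.01]]),'chan',wp(p,[[-.029,.055,-.018]]))
    # bed height check: distance of low end: step along the right rail to low end
    im=cv2.imread('pics/side0.png'); D=cam('side')
    a=[]
    for n,C,f in [('w',W,'pics/w1.png'),('s',S,'pics/scene0.png'),('d',D,'pics/side0.png')]:
        im=cv2.resize(cv2.imread(f),None,fx=3,fy=3,interpolation=cv2.INTER_CUBIC)
        for X in list(mm)+[np.array([-.144+.031,.055,-.018]),np.array([-.08,.064,-.008]),np.array([-.08,.046+.055,-.008]),np.array([.1,.101,-.008])]:
            u=proj(C,wp(p,X))[0]*3+1; cv2.circle(im,tuple(u.round().astype(int)),2,(0,0,255),-1)
        u=proj(C,wp(p,[[0,.055,0]]))[0]*3
        x,y=(u-[130,200 if n!='d' else 130]).clip(0).astype(int); a.append(im[y:y+400,x:x+260] if n!='d' else im[y:y+400,x:x+260])
    a=[np.pad(t,((0,400-t.shape[0]),(0,260-t.shape[1]),(0,0))) for t in a]
    o=np.hstack(a); cv2.imwrite('pics/o1.png',np.clip(o*1.5,0,255).astype(np.uint8))
E
python3 fit.py
```

```text
[ 0.5453 -0.0803  0.0825  0.1093] 6.2595650006440495
[[ 0.3  1.2]
 [ 0.8  1.7]
 [-0.6 -0.5]
 [-0.  -0. ]
 [-1.  -3.1]
 [-0.3 -0.1]
 [-1.7  0.4]
 [ 1.1 -2.4]
 [-3.   0.2]]
face [[ 0.56489417 -0.02285699  0.10248489]] chan [[ 0.51836823 -0.02796027  0.05565229]]
```

View pics/o1.png

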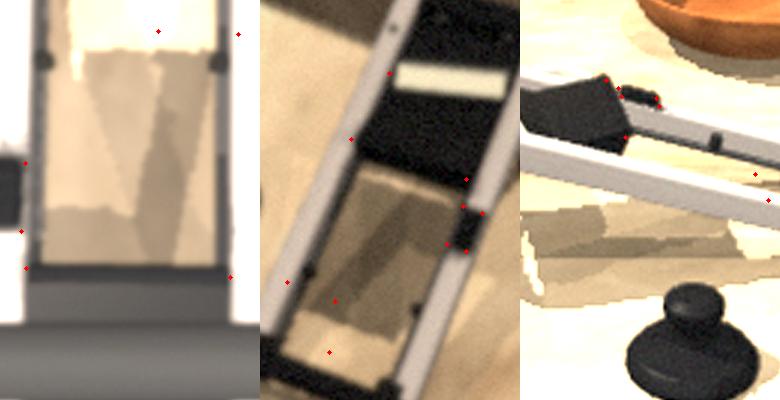

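The overlay shows that the scene-view block corners I picked were on the face's lower edge, so I'm dropping them. I'll refit with the side-view block corners and the rail edges instead.

```bash
cat > fit2.py <<'E'
from fit import *
D=cam('side'); p0=np.load('p.npy')
od=proj(D,wp(p0,mm)); od[4]+=[-.7,-2]; od[4:]=od[4:]  # mm[4]=right/far corner
od[5]+=[1.3,-2.3]
def rail(p,y,v):
    a=proj(W,wp(p,[[-.11,y,-.008],[.06,y,-.008]])); return np.interp(v,a[:,1],a[:,0])
def res2(p):
    rr=[rail(p,-.009,117.5)-273.2,rail(p,-.009,242.5)-269.5,rail(p,.119,117.5)-364,rail(p,.119,242.5)-364.7]
    return np.r_[(proj(W,wp(p,mm))-ow).ravel(),(proj(S,wp(p,ms[:1]))-os_[:1]).ravel(),(proj(D,wp(p,mm))-od).ravel(),rr]
r=least_squares(res2,p0,loss='soft_l1');p=r.x
print(p.round(4),np.degrees(p[3]));print(res2(p)[:26].reshape(-1,2).round(1).tolist(),res2(p)[26:].round(1))
np.save('p.npy',p)
print('face',wp(p,[[.031,.055,.01]]),'chan',wp(p,[[-.029,.055,-.018]]),'below guard?')
# low end: bar seen in wrist at v~ 117 right rail; station along the rail where z of bed = ?
for v,u in [(115,274),(120.5,320)]:
    f=lambda s:proj(W,wp(p,[[s,-.0,-.008]]))[0,1]-v
    from scipy.optimize import brentq
    s=brentq(f,-.3,.1);print('bar station',s,wp(p,[[s,0,-.008]]))
E
python3 fit2.py
```

```text
[ 0.5456 -0.0803  0.0836  0.1345] 7.707666690825905
[[-0.1, 1.7], [0.4, 1.9], [-0.4, 0.1], [0.2, 0.3], [-0.6, -2.8], [0.4, -1.4], [-1.6, 0.0], [-0.2, -0.5], [-0.0, -0.5], [-0.2, -0.4], [0.0, -0.4], [0.8, 1.7], [-0.1, 1.9]] [-0.2 -0.6  1.  -0.4]
face [[ 0.56366221 -0.02235469  0.10358396]] chan [[ 0.51728009 -0.02863212  0.05675136]] below guard?
bar station -0.12922938535004821 [[ 0.42793344 -0.09622588  0.03186782]]
bar station -0.12132247054242842 [[ 0.43529638 -0.09522936  0.03457214]]
```

```bash
sed -i 's/233.7\],\[350.7,233.7/231\],[350.7,231/; s/\[271.2,194\],\[281.2,194\]/[271.2,194.7],[281.2,194.7]/' fit.py; python3 fit2.py; python3 - <<'E'
from fit import *
p=np.load('p.npy'); s=ctrl.get_state(); T=R.from_rotvec(s['tool_rot']).as_matrix()
K=wp(p,[[.012,0,0]])[0]; X=K+.0275*T[:,1]+.0095*T[:,0]
print('tcp',X,'tool delta',T.T@(X-s['position']), 'slope step 10mm in tool',T.T@(wp(p,[[-.01,0,0]])[0]-p[:3]), 'end r',np.linalg.norm((X+wp(p,[[-.08,0,0]])[0]-p[:3])[:2]))
E
```

```text
[ 0.545  -0.0804  0.0841  0.1452] 8.318432952685898
[[-0.3, 0.8], [0.2, 0.9], [-0.4, -0.1], [0.2, -0.0], [-0.5, -0.4], [0.7, 0.3], [-1.6, 0.0], [0.2, -0.3], [0.3, -0.3], [0.2, -0.2], [0.3, -0.2], [1.0, 1.8], [-0.5, 2.1]] [-1.1 -0.3  0.3  0.1]
face [[ 0.56252702 -0.02228195  0.10406602]] chan [[ 0.51621445 -0.02905344  0.05723342]] below guard?
bar station -0.12862632323527454 [[ 0.42815414 -0.09751377  0.03255614]]
bar station -0.1207338772544052 [[ 0.43549259 -0.0964408   0.03525551]]
tcp [ 0.54254052 -0.05310373  0.0881755 ] tool delta [-0.03896851 -0.03052158  0.16460823] slope step 10mm in tool [0.00939691 0.0001024  0.00341872] end r 0.47250762104516725
```

In the tool's units: 0.145 m is 0.2417, 0.12 m is 0.2.

```bash
echo '[[[-0.065,-0.0508,0],0,0.46],[[-0.065,-0.0508,0.0667],0,0.46],[[-0.065,-0.0508,0.1333],0,0.46],[[-0.065,-0.0508,0.2],0,0.46],[[-0.065,-0.0508,0.2417],0,0.46],[[-0.065,-0.0508,0.2417],0,0.46],[[-0.065,-0.0508,0.2417],0,0.46]]' > next.json && python3 inch.py next.json
python3 - <<'E'
from h import *
s=ctrl.get_state(); print(s['time'],s['position'],s['ft_force'],s['grip_width'])
im=ctrl.get_image('side')[:,:,::-1]; w=ctrl.get_image('wrist')[:,:,::-1]
a=cv2.resize(im[130:260,200:400],(600,390),interpolation=cv2.INTER_CUBIC)
b=cv2.resize(w[60:260,220:420],(400,400))
o=np.zeros((400,800,3),np.uint8); o[:390,:450]=a[:,75:525]; o[:350,450:]=b[:350,25:375]
cv2.imwrite('pics/a1.png',np.clip(o*1.4,0,255).astype(np.uint8))
E
```

```text
time: 2.9
position: [0.5429, -0.054, 0.1084]
tool_rot: [-0.243, 3.132, -0.0]
ft_force: [-0.1, -0.9, -0.3]
grip_width: 0.487
grip_force: 0.0
2.9 [ 0.54292794 -0.05398909  0.10839226] [-0.14394708 -0.89826843 -0.30189603] 0.4871097788418506
```

View pics/a1.png

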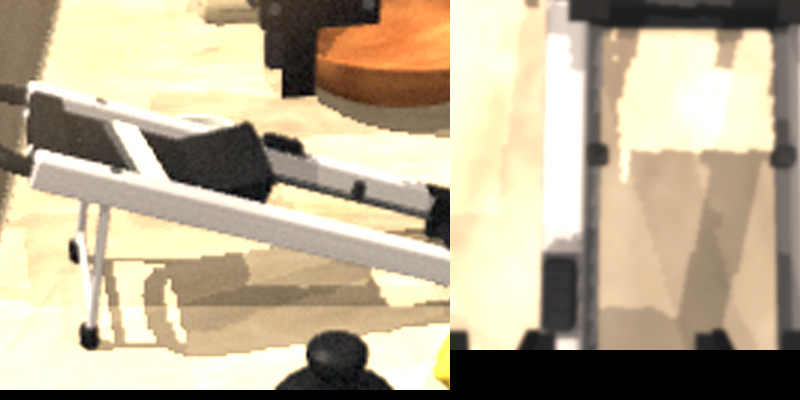

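```bash
python3 - <<'E'
from fit import *
s=ctrl.get_state(); T=R.from_rotvec(s['tool_rot']).as_matrix(); p=np.load('p.npy')
def crop(u): return np.c_[(u[:,0]-200)*3-75,(u[:,1]-130)*3].round(0).tolist()
for y in (-.0275,.0275):
    print(crop(proj(cam('side'),s['position']+np.array([[x,y,0] for x in(-.0095,.0095)])@T.T)))
print('key',crop(proj(cam('side'),wp(p,mm))))
X=wp(p,[[.012,0,0]])[0]+.0275*T[:,1]+.0095*T[:,0]
print(T.T@(X-s['position']),s['grip_width']*87)
E
```

```text
[[264.0, 110.0], [290.0, 108.0]]
[[280.0, 143.0], [307.0, 140.0]]
key [[298.0, 143.0], [302.0, 151.0], [260.0, 133.0], [264.0, 141.0], [249.0, 126.0], [273.0, 182.0]]
[0.00151179 0.00130127 0.02167609] 41.02720191126996
```

```bash
python3 - <<'E'
from fit import *
s=ctrl.get_state(); T=R.from_rotvec(s['tool_rot']).as_matrix()
def crop(u): return np.c_[(u[:,0]-200)*3-75,(u[:,1]-130)*3].round(0).tolist()
for z in (0,-.02,-.04,-.07):
    print(z,crop(proj(cam('side'),s['position']+np.array([[x,y,z] for y in (-.0275,.0275) for x in(-.0095,.0095)])@T.T)))
im=ctrl.get_image('side')[:,:,::-1]
a=cv2.resize(im[90:190,250:400],None,fx=4,fy=4,interpolation=cv2.INTER_CUBIC)
cv2.imwrite('pics/a2.png',np.clip(a*2.,0,255).astype(np.uint8))
E
```

```text
0 [[264.0, 110.0], [290.0, 108.0], [280.0, 143.0], [307.0, 140.0]]
-0.02 [[264.0, 84.0], [290.0, 82.0], [280.0, 116.0], [308.0, 113.0]]
-0.04 [[264.0, 58.0], [291.0, 56.0], [280.0, 88.0], [308.0, 86.0]]
-0.07 [[264.0, 17.0], [291.0, 15.0], [281.0, 46.0], [309.0, 44.0]]
```

View pics/a2.png

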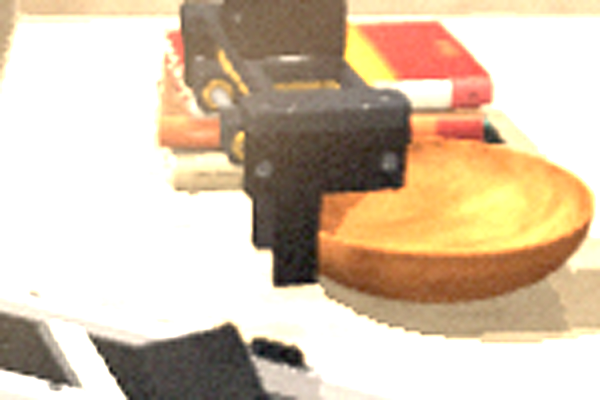

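The enlarged side view shows the nearer fingertip's lower edge at raw (319–330, 161). That is about 35 mm above where the TCP projects, and the wrist view agrees. So the open fingertips seem to end short of the TCP, and I'll come down in steps and feel for the key.

In the tool's units: 0.018 m is 0.03, 0.01 m is 0.0167.

```bash
echo '[[[0.0025,0.0022,0.0167],0,0.46],[[0.0025,0.0022,0.03],0,0.46],[[0.0025,0.0022,0.03],0,0.46]]' > next.json && python3 inch.py next.json; echo '[[[0,0,0.005],0,0.46],[[0,0,0.005],0,0.46],[[0,0,0.005],0,0.46]]' > next.json && python3 inch.py next.json; echo '[[[0,0,0.005],0,0.46],[[0,0,0.005],0,0.46],[[0,0,0.005],0,0.46]]' > next.json && python3 inch.py next.json
```

```text
time: 3.35
position: [0.5398, -0.053, 0.0885]
tool_rot: [0.242, -3.13, -0.0]
ft_force: [-0.8, 0.2, -0.1]
grip_width: 0.462
grip_force: 0.0
time: 3.65
position: [0.5411, -0.0532, 0.0868]
tool_rot: [-0.242, 3.132, -0.0]
ft_force: [0.2, -0.6, 0.2]
grip_width: 0.461
grip_force: 0.0
time: 3.95
position: [0.5409, -0.0532, 0.0837]
tool_rot: [0.242, -3.132, -0.0]
ft_force: [0.4, 0.3, 0.1]
grip_width: 0.455
grip_force: 0.0
```

In the tool's units: 0.004 m is 0.0067.

```bash
echo '[[[0,0,0.0067],0,0.46],[[0,0,0.0067],0,0.46],[[0,0,0.0067],0,0.46]]' > next.json && python3 inch.py next.json | grep -E 'posi|ft_'; echo '[[[0,0,0.0067],0,0.46],[[0,0,0.0067],0,0.46],[[0,0,0.0067],0,0.46]]' > next.json && python3 inch.py next.json | grep -E 'posi|ft_';  echo '[[[0,0,0.0067],0,0.46],[[0,0,0.0067],0,0.46],[[0,0,0.0067],0,0.46]]' > next.json && python3 inch.py next.json| grep -E 'posi|ft_'
```

```text
position: [0.5408, -0.0532, 0.0796]
ft_force: [0.5, 0.3, 0.3]
position: [0.5408, -0.0532, 0.0756]
ft_force: [0.5, -0.1, 1.0]
position: [0.5408, -0.0532, 0.0716]
ft_force: [-0.2, 0.2, -0.7]
```

```bash
python3 - <<'E'
from fit import *
s=ctrl.get_state(); T=R.from_rotvec(s['tool_rot']).as_matrix(); p=np.load('p.npy')
im=ctrl.get_image('side')[:,:,::-1]; w=ctrl.get_image('wrist')[:,:,::-1]
a=cv2.resize(im[130:220,270:360],None,fx=5,fy=5,interpolation=cv2.INTER_CUBIC)
b=cv2.resize(w[120:270,260:376],None,fx=3,fy=3,interpolation=cv2.INTER_CUBIC)
o=np.hstack([a,b]); cv2.imwrite('pics/a3.png',np.clip(o*1.8,0,255).astype(np.uint8))
for z in (0,-.02,-.03,-.04):
    u=proj(cam('side'),s['position']+np.array([[x,y,z] for y in (-.0275,.0275) for x in(-.0095,.0095)])@T.T); print(z,((u-[270,130])*5).round().tolist())
print(((proj(cam('side'),wp(p,mm))-[270,130])*5).round().tolist())
E
```

```text
0 [[222.0, 265.0], [264.0, 261.0], [248.0, 322.0], [293.0, 318.0]]
-0.02 [[222.0, 223.0], [265.0, 219.0], [249.0, 279.0], [294.0, 275.0]]
-0.03 [[222.0, 202.0], [265.0, 198.0], [249.0, 257.0], [294.0, 253.0]]
-0.04 [[222.0, 180.0], [266.0, 177.0], [249.0, 234.0], [295.0, 231.0]]
[[272.0, 238.0], [278.0, 252.0], [208.0, 222.0], [215.0, 235.0], [190.0, 210.0], [230.0, 303.0]]
```

View pics/a3.png

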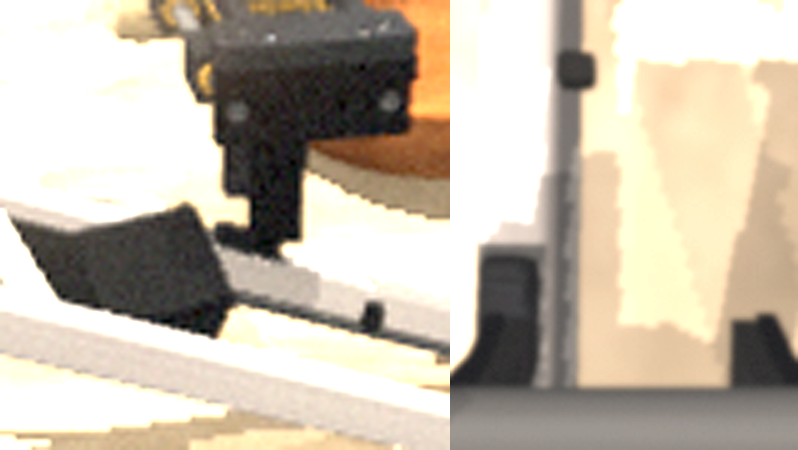

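The side crop shows the right fingertip at (236,192), about 17 mm above the key at (222,228). The left finger (248–303, 243) is just downhill of the block edge, clear of it. Contact should come at TCP z ≈ 0.054.

In the tool's units: 0.012 m is 0.02, 0.006 m is 0.01.

```bash
echo '[[[0,0,0.01],0,0.46],[[0,0,0.02],0,0.46],[[0,0,0.02],0,0.46]]' > next.json && python3 inch.py next.json | grep -E 'posi|ft_|wid'; echo '[[[0,0,0.005],0,0.46],[[0,0,0.005],0,0.46],[[0,0,0.005],0,0.46]]' > next.json && python3 inch.py next.json | grep -E 'posi|ft_'
```

```text
position: [0.5399, -0.0531, 0.0585]
ft_force: [-1.0, 0.1, 0.8]
grip_width: 0.462
position: [0.541, -0.0532, 0.0568]
ft_force: [-0.8, 0.4, 0.2]
```

```bash
echo '[[[0,0,0.0033],0,0.46],[[0,0,0.0033],0,0.46]]' > next.json && python3 inch.py next.json | grep -E 'posi|ft_'; echo '[[[0,0,0.0033],0,0.46],[[0,0,0.0033],0,0.46]]' > next.json && python3 inch.py next.json | grep -E 'posi|ft_'
```

```text
position: [0.5415, -0.0532, 0.0552]
ft_force: [-0.7, 0.6, 3.9]
position: [0.5419, -0.0532, 0.0532]
ft_force: [1.6, 0.4, 3.4]
```

In the tool's units: 0.002 m is 0.0033.

```bash
echo '[[[0,0,0.0033],0,0.46],[[0,0,0.0033],0,0.46],[[0,0,0.0033],0,0.46]]' > next.json && python3 inch.py next.json | grep -E 'time|posi|ft_'; echo '[[[0,0,0.0025],0,0.46],[[0,0,0.0025],0,0.46],[[0,0,0.0025],0,0.46]]' > next.json && python3 inch.py next.json | grep -E 'posi|ft_'
```

```text
time: 6.25
position: [0.5391, -0.0535, 0.0502]
ft_force: [-4.0, -1.6, 5.6]
position: [0.5395, -0.0535, 0.0491]
ft_force: [-4.4, 0.4, 8.0]
```

The horizontal force is about −4 N, so the insert is out and pressing on the waiting finger. I'll hold briefly, lift 2.5 mm, and let it down slowly.

Careful with the scale: shifts go in shares of 600 mm and turns go in shares of 4 rad. That gives: -0.003 m is -0.005, -0.0015 m is -0.0025.

```bash
echo '[[[0,0,0],0,0.46],[[0,0,0],0,0.46],[[0,0,-0.0025],0,0.46],[[0,0,-0.005],0,0.46],[[0,0,-0.005],0,0.46]]' > next.json && python3 inch.py next.json ; echo '[[[0.005,0,0.0017],0,0.46],[[0.01,0,0.0033],0,0.46],[[0.015,0,0.0055],0,0.46],[[0.02,0,0.0073],0,0.46],[[0.025,0,0.0092],0,0.46],[[0.03,0,0.0108],0,0.46],[[0.03,0,0.0108],0,0.46],[[0.03,0,0.0108],0,0.46]]' > next.json && python3 inch.py next.json | grep -E 'time|posi|ft_'
```

```text
time: 7.05
position: [0.539, -0.0535, 0.0514]
tool_rot: [0.241, -3.129, -0.0]
ft_force: [-5.5, -0.6, 1.6]
grip_width: 0.459
grip_force: 3.6
time: 7.85
position: [0.5227, -0.056, 0.0457]
ft_force: [-2.1, 0.5, 3.6]
```

In the tool's units: 0.03 m is 0.05, 0.027 m is 0.045.

```bash
echo '[[[0.005,0,0.0018],0,0.46],[[0.01,0,0.0037],0,0.46],[[0.015,0,0.0055],0,0.46],[[0.02,0,0.0073],0,0.46],[[0.025,0,0.0092],0,0.46],[[0.03,0,0.0108],0,0.46],[[0.035,0,0.0127],0,0.46],[[0.04,0,0.0145],0,0.46],[[0.045,0,0.0163],0,0.46],[[0.05,0,0.0182],0,0.46],[[0.05,0,0.0182],0,0.46],[[0.05,0,0.0182],0,0.46]]' > next.json && python3 inch.py next.json | grep -E 'time|posi|ft_'; echo '[[[0.005,0,0.0018],0,0.46],[[0.01,0,0.0037],0,0.46],[[0.015,0,0.0055],0,0.46],[[0.02,0,0.0073],0,0.46],[[0.025,0,0.0092],0,0.46],[[0.025,0,0.0092],0,0.46],[[0.025,0,0.0092],0,0.46]]' > next.json && python3 inch.py next.json | grep -E 'time|posi|ft_'
```

```text
time: 9.05
position: [0.4933, -0.0605, 0.0348]
ft_force: [-0.9, 0.4, -0.6]
time: 9.75
position: [0.4785, -0.0629, 0.0293]
ft_force: [-1.8, 1.0, -1.4]
```

In the tool's units: 0.009 m is 0.015, 0.006 m is 0.01.

```bash
echo '[[[0.005,0,0.0018],0,0.46],[[0.01,0,0.0037],0,0.46],[[0.015,0,0.0055],0,0.46],[[0.015,0,0.0055],0,0.46],[[0.015,0,0.0055],0,0.46],[[0.015,0,0.0055],0,0.46]]' > next.json && python3 inch.py next.json | grep -E 'time|posi|ft_'; echo '[[[0.005,0,0.0018],0,0.46],[[0.01,0,0.0037],0,0.46],[[0.0133,0,0.005],0,0.46],[[0.0133,0,0.005],0,0.46],[[0.0133,0,0.005],0,0.46]]' > next.json && python3 inch.py next.json | grep -E 'time|posi|ft_'
python3 - <<'E'
from h import *
s=ctrl.get_state(); print(s['position'])
im=ctrl.get_image('side')[:,:,::-1]
a=cv2.resize(im[130:250,220:400],None,fx=4,fy=4,interpolation=cv2.INTER_CUBIC)
cv2.imwrite('pics/a4.png',np.clip(a*1.6,0,255).astype(np.uint8))
E
```

```text
time: 10.35
position: [0.4703, -0.0643, 0.0263]
ft_force: [0.0, 0.1, -1.0]
time: 10.85
position: [0.4619, -0.0655, 0.0231]
ft_force: [-0.4, 0.4, 0.6]
[ 0.46192539 -0.06547686  0.02309361]
```

View pics/a4.png

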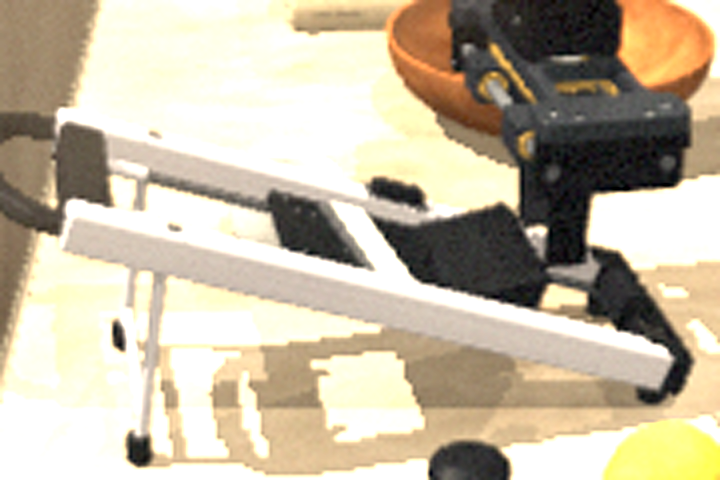

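The block is well down the slope, with its face corners at (500,205) and (548,272). The finger stands free below it and the key is up at (398,190). I'll check the travel numerically.

```bash
python3 - <<'E'
from fit import *
p=np.load('p.npy')
for d in (.07,.08,.085,.09): print(d,((proj(cam('side'),wp(p,[[.031-d,.011,.01],[.031-d,.099,.01],[.031-d,.099,.0]]))-[220,130])*4).round().tolist())
E
```

```text
0.07 [[471.0, 199.0], [513.0, 274.0], [505.0, 291.0]]
0.08 [[488.0, 203.0], [531.0, 278.0], [523.0, 295.0]]
0.085 [[496.0, 205.0], [540.0, 281.0], [532.0, 298.0]]
0.09 [[504.0, 208.0], [548.0, 283.0], [541.0, 300.0]]
```

In the tool's units: -0.17 m is -0.2833, -0.09 m is -0.15.

```bash
echo '[[[0,0,-0.0333],0,0.46],[[0,0,-0.0833],0,0.46],[[0,0,-0.15],0,0.46],[[0,0,-0.2167],0,0.46],[[0,0,-0.2833],0,0.46],[[0,0,-0.2833],0,0.46],[[0,0,-0.2833],0,0.46],[[0,0,-0.2833],0,0.46]]' > next.json && python3 inch.py next.json | grep -E 'time|posi|ft_'
python3 - <<'E'
from h import *
im=ctrl.get_image('side')[:,:,::-1]
a=cv2.resize(im[130:290,220:420],None,fx=3.5,fy=3.5,interpolation=cv2.INTER_CUBIC)
cv2.imwrite('pics/a5.png',np.clip(a*1.6,0,255).astype(np.uint8))
E
```

```text
time: 11.7
position: [0.4611, -0.0654, 0.1919]
ft_force: [0.5, 0.2, 0.1]
```

View pics/a5.png

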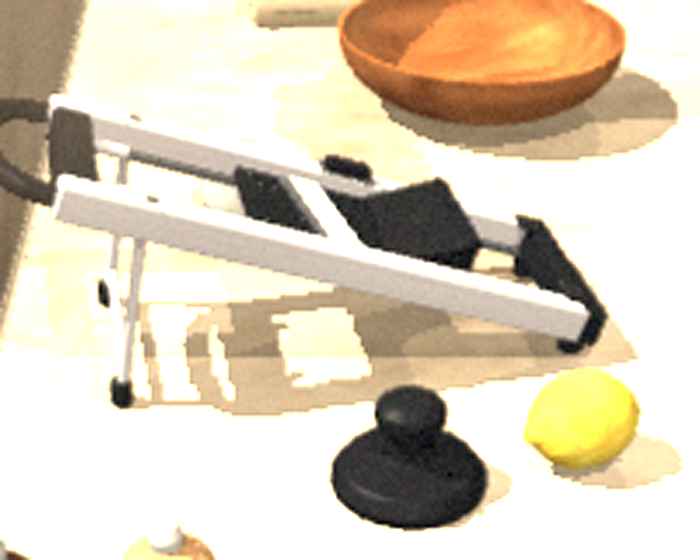

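The arm is clear. The insert rests at its end, with the block's face at (440–478, 182–240), and the key is up at (347,168). The guard (410,455) and lemon (580,418) have not moved. Handing in.

```bash
python3 -c "
from bench import ctrl
print(ctrl.close_job())"
```

```text
the job is handed in; nothing more can be done
None
```

I released the insert with the key, caught it on the waiting finger after about 15 mm (by geometry), and let it down gently to its buffers. The key is back up and the arm clear; the guard and lemon look unmoved. I didn't recheck the ramekin, and `close_job()` returned no verdict.

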